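# Seat a press-fit header with the bench arbor press

## Task

A box header is started in the circuit board under the ram of the green bench press, but the ratchet pawl still locks the press's lever. With a fingertip, press the pawl's red thumb tab right down so that the pawl swings clear of the teeth and stays there, then push the black-gripped lever down from above as far as it goes, so that the header is pressed fully home, and take the hand away with the lever left down. Use only touch: grip or pick up nothing, never force the lever against the locked pawl, and leave the other things on the table where they are.

Things in the scene. Friction and masses are not known exactly. Their poses are not given: they have to be found in the camera images.
- press: Green cast bench arbor press, bolted down. Origin: on the table under the ram; x from its front to the column at the rear, z up; lever, ratchet wheel and pawl are on its -y side. Base x -79..111, y -50..50 mm; head x -34..104, y -28..28, z 118..217 mm; the ram stands out of the head's top at x = y = 0, to z 244 mm. Position and yaw differ from run to run.
- lever_pivot (a point): Point on the lever's horizontal axis (which runs along the press's y) in the plane in which the lever bar swings: x 25, y -58, z 175 mm in the press's frame. Fixed to the press.
- lever (a joint): Rad. 0: raised, bar leaning 0.78 above level to the press's front (-x); grows as pushed down (elevation = 0.78 - value), stop at 1.10. Starts 0 to 0.05; the engaged pawl stops it at 0.07 to 0.1. Freed, it stays where left; 1 to 4 N on the grip moves it, 4 to 9 N from about 0.67 where the ram (14 mm per rad) meets the header. Four teeth pass the pawl; if it drops back in, it locks again.
- lever_grip (a point): Middle of the lever's black rubber grip, on the bar's centre line, 165 mm from lever_pivot; turns with the lever. Grip: round, 22 mm diameter, 117 to 205 mm from the pivot (rounded end); inboard of it the bar is bare steel, 14 mm diameter. Grip middle about 291 mm above the table at the start, 123 mm fully down.
- pawl (a joint): Pawl angle, rad. 0: engaged, hooked nose down in the teeth; grows as the thumb tab is pressed down and the nose lifts; stop at 0.40. From about 0.15 the nose is clear of the teeth. A stiff detent pin keeps the pawl at any angle it is put; pressing the tab takes about 2 N.
- pawl_pin (a point): Point on the pawl's horizontal axis (along the press's y), x 73, y -52, z 208 mm in the press's frame. Fixed to the press.
- pawl_tab (a point): Middle of the top face of the pawl's red thumb tab, 24 mm (along the press's x) x 34 mm (along y), 5 mm thick, level when engaged, 224 mm above the table, at x 114, y -53 mm in the press's frame, 41 mm behind pawl_pin; free below, the head's side is 8 mm inboard of its edge. It turns with the pawl and sinks 17 mm when pressed right down.
- header (a joint): How far the black box header (38 x 9 mm, 9 mm high, along the press's y, centred under the ram) has been pressed into the board, m. Starts 0 to 0.0015; 0.006 is fully home, its underside on the board. Stays where it is pressed.
- header_top (a point): Middle of the header's top, on the ram's axis: about 65 mm above the table at the start, 59 mm when home.
- finished_board: Bystander: loose green circuit board 50 x 70 mm with its header already seated, 14 mm high over all, at the front left foot of the press. Origin at the middle of its underside.
- header_tray: Bystander: loose blue open tray 60 x 90 mm, 22 mm high, with spare headers, on the lever's side of the press. Origin at the middle of its underside.
- solder_spool: Bystander: upright spool of solder with blue flanges, 48 mm diameter, 42 mm high. Origin at the middle of its underside.
- flux_tin: Bystander: round flux tin with yellow rim, 64 mm diameter, 21 mm high. Origin at the middle of its underside.
- screwdriver: Bystander: lying screwdriver with orange handle, 170 mm long along its x.
- side_cutters: Bystander: lying side cutters with red handles, about 120 mm long along its x, 16 mm high.
- safety_glasses: Bystander: clear safety glasses standing on their lens rims and temple ends, 134 mm wide, 130 mm deep, 45 mm high.

How it is judged:
On the way, in this order (a step that is already met when the one before it is completed fails the run):
1. the pawl is pressed clear of the teeth while the lever is still up (value of joint pawl above 0.25 rad and value of joint lever below 0.15 rad), for 0.1 s.
2. the lever is pushed down past the four teeth (value of joint lever above 1 rad and value of joint pawl above 0.15 rad), for 0.1 s.
At the end, for the whole second after the job is handed in: The header is home in the board (pressed in at least 5 of 6 mm), the lever rests down (above 1.0 of 1.10 rad) and still, and the pawl is still clear of the teeth (above 0.15 rad) (all of step 2 and value of joint header above 0.005 m and velocity of joint lever between -0.05 and 0.05 rad/s); the robot touches nothing.
It fails at once if the lever is forced (over 20 N) against the engaged pawl (value of joint pawl below 0.1 rad and contact force between the fingers and lever above 20 N).
It fails at once if a bystander is pushed away by more than 25 mm (distance of any of finished_board, header_tray, solder_spool, flux_tin, screwdriver, side_cutters, safety_glasses from where it was at the start of the episode above 0.025 m).
It fails at once if a bystander is picked up (over 20 mm off the table) (height (world z) of any of finished_board, header_tray, solder_spool, flux_tin, screwdriver, side_cutters, safety_glasses above 0.02 m).
It also fails if it takes over 50 s, if anything falls off the work surface, if the arm or the gripper's body presses on something with over 40 N, if the wrist force passes 120 N, or if a joint passes its speed limit or range.

## Robot

A 6-joint arm with a two-finger parallel gripper is mounted at the origin on the work surface. World frame = base frame: x ahead of the robot, y to its left, z up, the work surface at z = 0. Lengths are in m, angles in rad, forces in N, time in s.
With the tool pointing down it reaches from about 0.35 to 0.775 m from the base axis. Payload 7.3 kg.
Tool frame: the origin (TCP) lies at the very end of the fingers, on their centre line; the grasp point (between the pads) lies 19 mm behind it; z points along the fingers, y is the line along which they close (so a half turn about z gives the same grasp; the last joint's range is limited). The gripper opens to 92 mm and grips with 3 to 60 N. Pads are 19 mm wide; open, the fingers measure 130 mm over their backs; the gripper's body (75 mm by 190 mm) begins 47 mm behind the grasp point.
Start: joints at [1.116, 0.342, 1.524, -0, 1.275, -0.146], TCP at [0.16, 0.5, 0.227] pointing down, gripper open.
Joint ranges: [-2.53, 2.53], [-0.77, 2.02], [0.04, 2.7], [-1, 4.14], [0.28, 2.66], [-3.11, 3.11]. Speed limits (rad/s): [2.57, 2.57, 3.14, 3.14, 3.14, 3.14].

## Interface

Orientations are given as [roll, pitch, yaw] about the fixed x, y, z axes, in that order (R = Rz(yaw) Ry(pitch) Rx(roll)).
In Python, from cell import * gives the robot as it stands.
- The arm moves only by the tool step_arm, never from a script. Its argument "commands" is a list of rows, each a list of 7 numbers: the opening, from 0 (shut) to 1 (fully open), then the shift along the world's x, y, z in cm, then the turn, a rotation vector about the world's x, y, z in rad. A call has 1 to 5 rows; each row is the pose to reach, as a shift and turn from the pose commanded when the call began; what a row does not reach only later rows make up. A row lasts 1/12 s, in which the tool goes at most 41.7 mm and 7.16 degrees, less where a joint would pass 70% of its speed; a pose out of reach is approached as far as the arm can. A call with a gripper value outside its range is refused whole. The fingers move at their own pace and stop on an object; "grip_force" is the grip in N (left out, the last holds). Time passes only in rows, so rows that repeat a pose let the fingers close. It gives the time, the measured TCP pose, the force, the opening and the grip force at its end, in the units of the state.
- observe(): the state, without advancing time (a new reading comes with each control period).
- read_camera(name): name is "scene" or "top" or "wrist"; returns the picture (384x512x3 uint8, red, green, blue); there is no depth.
- camera_model(name): a dict with "vfov" (degrees; the focal length in pixels is half the picture's height over the tangent of half this angle, whatever the lens; pixels are square), "cx", "cy" (the principal point, pixels), "world_to_cam" (4x4, takes a point from world to camera coordinates). Camera axes: x right, y up, looking along -z (the intrinsics and any distortion apply to the point x, -y, -z); pixel columns grow to the right and rows downward; lengths in m; the calibration is good to about 2 mm. A picture is of the moment at which its call begins: read the wrist's pose just before it. camera_model takes no time and is no camera call; for the wrist camera it gives the pose at the moment of the call.
- hand_in(): hands the job in; it is judged then, once.
The state is a dict: "time": time; "qpos": joint angles; "qvel": joint speeds; "joint_efforts": joint torques, N m; "tool_pos": TCP position; "tool_rot": TCP orientation; "contact_force": force on the tool from outside, world axes, zero at the start; "torque": the same for the moment, N m; "opening": finger opening in m; "grip_force": force on a finger pad.
Only numpy, scipy, OpenCV 4.12 (cv2) and the standard library are available. Lean on these libraries where they do the work, as an engineer would, in place of code of your own. Each camera call takes 0.05 s, during which the arm holds its last target. There are 200 camera calls.

## Working session

There is one attempt and no reset: what is moved stays moved. The work goes in short steps, Python scripts to look and compute and a tool call to move; the robot and the scene stay as the last step left them, time stands still between calls to the robot, and variables do not carry over. Pictures are saved under pics/ and viewed, at most 10 in all, crops included, and the job is handed in when it is done.

Besides the shell and the picture viewer there is one more tool, called after "Emit:" by a JSON object that holds its "method" and its "body", one argument or row to a line. step_arm: Moves the arm, as the interface text tells. Its arguments: {"type":"object","properties":{"commands":{"type":"array"},"grip_force":{"type":"number"}},"required":["commands"]}

```bash
mkdir -p pics
python3 - <<'E'
from cell import *
import cv2,numpy as np
s=observe();print(s['time'],s['tool_pos'],s['tool_rot'],s['opening'])
for n in("scene","top"):
    im=read_camera(n);cv2.imwrite(f"pics/{n}0.png",im[:,:,::-1]);m=camera_model(n);print(n,{k:(np.round(v,4).tolist() if k=='world_to_cam' else v) for k,v in m.items()})
a=cv2.imread("pics/scene0.png");b=cv2.imread("pics/top0.png")
E
```

```text
0.0 [0.15934824 0.49981516 0.22605779] [-3.14011053e+00 -2.33062452e-04  2.83276012e+00] 0.09194387012143088
scene {'vfov': 54.09511369631912, 'cx': 250.93633054507978, 'cy': 191.16220851000796, 'world_to_cam': [[0.8685, 0.4954, -0.0176, -0.4822], [-0.302, 0.557, 0.7737, 0.064], [0.3931, -0.6666, 0.6333, -1.4331], [0.0, 0.0, 0.0, 1.0]]}
top {'vfov': 53.153779412138675, 'cx': 253.55714275491724, 'cy': 187.77430996235498, 'world_to_cam': [[-0.0114, -0.9999, -0.0049, -0.0355], [0.9836, -0.0121, 0.1797, -0.5953], [-0.1798, -0.0028, 0.9837, -1.2954], [0.0, 0.0, 0.0, 1.0]]}
```

View pics/scene0.png

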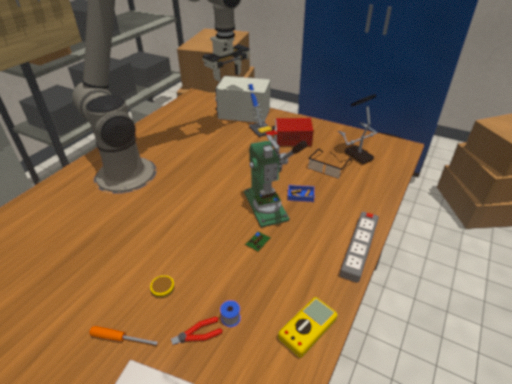

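View pics/top0.png

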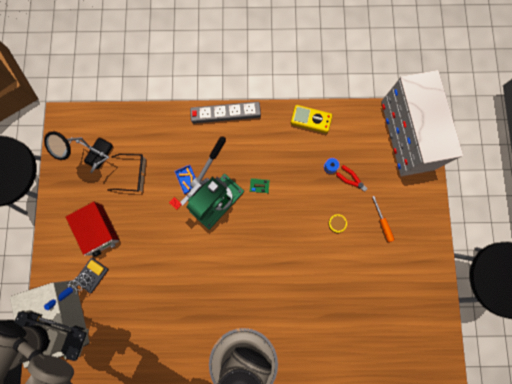

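```bash
cat > h.py <<'E'
import numpy as np,cv2
from cell import *
def ray(m,u,v):
    f=192/np.tan(np.radians(m['vfov'])/2);T=np.array(m['world_to_cam']);R=T[:3,:3]
    d=R.T@np.array([(u-m['cx'])/f,-(v-m['cy'])/f,-1]);return -R.T@T[:3,3],d
def plane(m,u,v,z):
    c,d=ray(m,u,v);return c+d*(z-c[2])/d[2]
def proj(m,p):
    f=192/np.tan(np.radians(m['vfov'])/2);T=np.array(m['world_to_cam']);q=T[:3,:3]@p+T[:3,3]
    return m['cx']-f*q[0]/q[2],m['cy']+f*q[1]/q[2]
E
python3 - <<'E'
from h import *
b=cv2.imread("pics/top0.png");a=cv2.imread("pics/scene0.png")
c1=cv2.resize(b[130:240,160:280],None,fx=5,fy=5,interpolation=cv2.INTER_CUBIC)
cv2.imwrite("pics/c.png",c1)
m=camera_model("top")
hsv=cv2.cvtColor(b,cv2.COLOR_BGR2HSV)
red=cv2.inRange(hsv,(0,170,120),(6,255,255))|cv2.inRange(hsv,(174,170,120),(180,255,255))
blk=cv2.inRange(hsv,(0,0,0),(180,255,60))
for nm,k,(x0,y0,x1,y1) in(("red",red,(160,185,192,220)),("blk",blk,(195,130,235,175))):
    z=np.zeros_like(k);z[y0:y1,x0:x1]=k[y0:y1,x0:x1]
    n,l,st,ce=cv2.connectedComponentsWithStats(z)
    for i in range(1,n):
        if st[i,4]>5:print(nm,st[i],ce[i],plane(m,*ce[i],.224 if nm=="red" else .291))
E
```

```text
red [169 197  12  12  80] [174.85   202.9125] [0.51980977 0.19723682 0.224     ]
blk [210 137  15  23 142] [217.16901408 147.77464789] [0.67254314 0.06257744 0.291     ]
```

View pics/c.png

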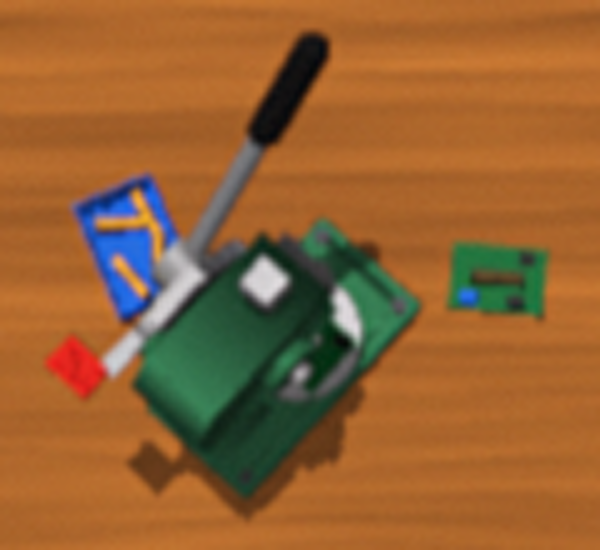

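```bash
cat >> h.py <<'E'
yaw=np.radians(137.2);O=np.array([.5675,.0809,0])
def W(x,y,z):
    c,s=np.cos(yaw),np.sin(yaw);return O+np.array([c*x-s*y,s*x+c*y,z*1.])/1000
E
python3 - <<'E'
from h import *
m=camera_model("top");k=camera_model("scene")
for n,p in dict(ram=(0,0,244),tab=(114,-53,224),grip=(-90,-58,291),tip=(25-205*.71,-58,175+205*.703),basecorner=(-79,-50,10)).items():
    print(n,W(*p).round(4),np.round(proj(m,W(*p)),1),np.round(proj(k,W(*p)),1))
a=cv2.imread("pics/scene0.png");cv2.imwrite("pics/d.png",cv2.resize(a[80:230,220:340],None,fx=4,fy=4,interpolation=cv2.INTER_CUBIC))
for n,c in dict(tab=(118,-56,240),grip0=(-84.6,-58,298.8)).items():print(n,W(*c))
E
```

```text
ram [0.5675 0.0809 0.244 ] [212.4 185.9] [266.7 148.3]
tab [0.5199 0.1972 0.224 ] [174.8 202.9] [270.4 132.5]
grip [0.6729 0.0623 0.291 ] [217.3 147.6] [297.8 147. ]
tip [0.6954 0.0415 0.3191] [223.5 137.3] [303.1 143.8]
basecorner [0.6594 0.0639 0.01  ] [224.3 172.9] [288.8 219.7]
tab [0.51896859 0.20216295 0.24      ]
grip0 [0.66898114 0.0659756  0.2988    ]
```

View pics/d.png

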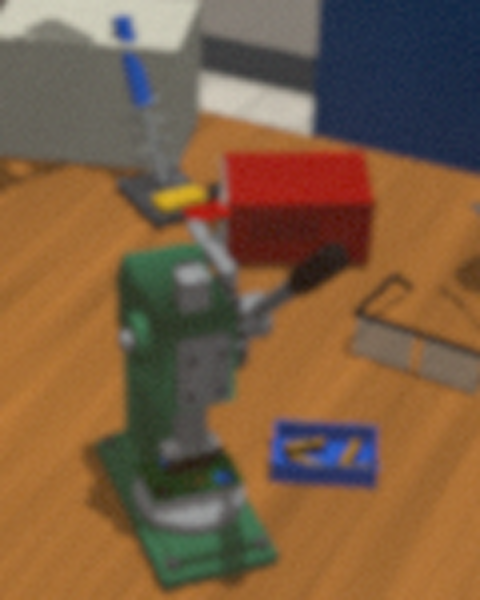

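Emit:
{"method": "step_arm", "body": {
  "commands": [
    [0,0,0,4,0,0,0],
    [0,3,-2,8,0,0,0],
    [0,6,-5,8,0,0,-0.1],
    [0,9,-7.5,8,0,0,-0.2],
    [0,12,-10,8,0,0,-0.3]
  ]
}}

```text
time: 0.52
tool_pos: [0.2771, 0.4019, 0.3075]
tool_rot: [3.14, 0.0, 2.529]
contact_force: [0.5, 0.1, -0.1]
opening: 0.0635
grip_force: 0.0
```

Emit:
{"method": "step_arm", "body": {
  "commands": [
    [0,3,-2.5,0,0,0,-0.1],
    [0,6,-5,0,0,0,-0.14],
    [0,9,-7.5,0,0,0,-0.14],
    [0,12,-10,0,0,0,-0.14],
    [0,15,-12.5,0,0,0,-0.14]
  ]
}}

```text
time: 0.93
tool_pos: [0.4273, 0.2763, 0.3065]
tool_rot: [-3.141, -0.0, 2.393]
contact_force: [1.4, 1.5, -0.5]
opening: 0.0297
grip_force: 0.0
```

Emit:
{"method": "step_arm", "body": {
  "commands": [
    [0,3,-2.5,0,0,0,0],
    [0,6,-5,0,0,0,0],
    [0,9,-7.3,0,0,0,0],
    [0,9,-7.3,0,0,0,0],
    [0,9,-7.3,-2,0,0,0]
  ]
}}

```text
time: 1.35
tool_pos: [0.5191, 0.2036, 0.2888]
tool_rot: [3.137, 0.003, 2.389]
contact_force: [0.2, 0.6, -0.5]
opening: 0.0008
grip_force: 0.0
```

Run:
```python
from h import *
m=camera_model("wrist");b=read_camera("wrist")[:,:,::-1].copy();cv2.imwrite("pics/w1.png",b)
s=observe();print(s['tool_pos'],s['tool_rot'])
hsv=cv2.cvtColor(b,cv2.COLOR_BGR2HSV)
red=cv2.inRange(hsv,(0,170,90),(6,255,255))|cv2.inRange(hsv,(174,170,90),(180,255,255))
n,l,st,ce=cv2.connectedComponentsWithStats(red)
for i in range(1,n):
    if st[i,4]>80:print(st[i],ce[i],plane(m,*ce[i],.224))
print(proj(m,W(114,-53,224)),proj(m,np.array(s['tool_pos'])))
```

```text
[0.51603967 0.20384465 0.28286295] [-3.13815078e+00 -2.46595452e-03  2.39056176e+00]
[462   0  22   8  97] [473.70103093   2.1443299 ] [0.50849327 0.40784044 0.224     ]
[237 201  39  25 939] [255.79446219 212.8115016 ] [0.5183919  0.19825926 0.224     ]
(np.float64(256.1282813369391), np.float64(214.80515279995942)) (np.float64(258.36754605968787), np.float64(239.05460944375076))
```

View pics/w1.png

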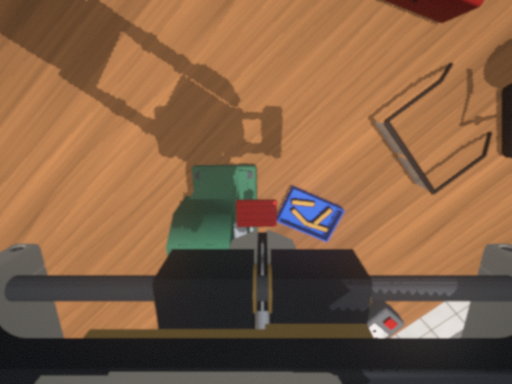

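Emit:
{"method": "step_arm", "body": {
  "commands": [
    [0,0.1,-0.1,-2,0,0,0],
    [0,0.1,-0.1,-4,0,0,0],
    [0,0.1,-0.1,-5,0,0,0],
    [0,0.1,-0.1,-5.5,0,0,0],
    [0,0.1,-0.1,-5.5,0,0,0]
  ]
}}

```text
time: 1.82
tool_pos: [0.5166, 0.2041, 0.2309]
tool_rot: [-3.14, -0.001, 2.393]
contact_force: [-0.0, -0.2, 0.5]
opening: 0.0006
grip_force: 0.0
```

Emit:
{"method": "step_arm", "body": {
  "commands": [
    [0,0,0,-0.5,0,0,0],
    [0,0,0,-0.7,0,0,0],
    [0,0,0,-0.9,0,0,0],
    [0,0,0,-1.1,0,0,0],
    [0,0,0,-1.1,0,0,0]
  ]
}}

```text
time: 2.23
tool_pos: [0.5173, 0.2042, 0.221]
tool_rot: [3.141, 0.0, 2.393]
contact_force: [1.0, 0.9, 0.9]
opening: 0.0002
grip_force: 0.7
```

Emit:
{"method": "step_arm", "body": {
  "commands": [
    [0,0.1,-0.1,-0.2,0,0,0],
    [0,0.1,-0.1,-0.4,0,0,0],
    [0,0.1,-0.1,-0.6,0,0,0],
    [0,0.1,-0.1,-0.7,0,0,0],
    [0,0.1,-0.1,-0.7,0,0,0]
  ]
}}

```text
time: 2.65
tool_pos: [0.5182, 0.2029, 0.2133]
tool_rot: [-3.141, -0.0, 2.393]
contact_force: [-1.2, 2.1, 2.0]
opening: 0.0008
grip_force: 1.1
```

Emit:
{"method": "step_arm", "body": {
  "commands": [
    [0,0,0,-0.1,0,0,0],
    [0,0,0,-0.2,0,0,0],
    [0,0,0,-0.3,0,0,0],
    [0,0,0,-0.4,0,0,0],
    [0,0,0,-0.4,0,0,0]
  ]
}}

```text
time: 3.07
tool_pos: [0.5181, 0.2029, 0.2094]
tool_rot: [-3.141, -0.0, 2.393]
contact_force: [-2.3, 2.7, 1.3]
opening: 0.0005
grip_force: 1.3
```

Emit:
{"method": "step_arm", "body": {
  "commands": [
    [0,0,0,-0.1,0,0,0],
    [0,0,0,-0.2,0,0,0],
    [0,0,0,-0.2,0,0,0]
  ]
}}

```text
time: 3.32
tool_pos: [0.5184, 0.2029, 0.2087]
tool_rot: [3.141, 0.001, 2.393]
contact_force: [-4.9, 2.3, 8.5]
opening: 0.0001
grip_force: 4.7
```

Emit:
{"method": "step_arm", "body": {
  "commands": [
    [0,0,0,1,0,0,0],
    [0,0,0,4,0,0,0],
    [0,0,0,8,0,0,0],
    [0,0,0,8,0,0,0]
  ]
}}

```text
time: 3.65
tool_pos: [0.5214, 0.203, 0.2954]
tool_rot: [3.131, 0.008, 2.392]
contact_force: [-0.5, -0.9, 1.0]
opening: 0.0003
grip_force: 0.0
```

Run:
```python
from h import *
m=camera_model("wrist");b=read_camera("wrist")[:,:,::-1].copy()
a=read_camera("scene")[:,:,::-1]
w=cv2.resize(b[140:260,180:340],None,fx=4,fy=4,interpolation=cv2.INTER_CUBIC);v=cv2.resize(a[115:165,240:320],None,fx=4,fy=4,interpolation=cv2.INTER_CUBIC)
o=np.zeros((480,640,3),np.uint8);o[:480,:640]=w
cv2.imwrite("pics/e.png",w);cv2.imwrite("pics/f.png",v)
hsv=cv2.cvtColor(b,cv2.COLOR_BGR2HSV)
red=cv2.inRange(hsv,(0,170,90),(6,255,255))|cv2.inRange(hsv,(174,170,90),(180,255,255))
n,l,st,ce=cv2.connectedComponentsWithStats(red)
for i in range(1,n):
    if st[i,4]>80:print(st[i],ce[i])
print(observe()['tool_pos'],proj(m,W(114,-53,224)),proj(m,W(117,-53,207)))
```

```text
[237 187  36  25 738] [253.88075881 198.2899729 ]
[0.51942844 0.20255107 0.28961755] (np.float64(254.3713471424011), np.float64(209.16281527582632)) (np.float64(254.58403127312525), np.float64(199.25523399645522))
```

View pics/f.png

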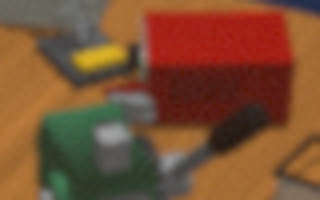

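Emit:
{"method": "step_arm", "body": {
  "commands": [
    [0,0,0,4,0,0,0],
    [0,0,0,8,0,0,0],
    [0,2.5,-2.3,8,0,0,0],
    [0,5,-4.6,8,0,0,0],
    [0,7.5,-6.9,8,0,0,0]
  ]
}}

```text
time: 4.17
tool_pos: [0.594, 0.133, 0.3674]
tool_rot: [-3.141, 0.001, 2.394]
contact_force: [0.6, 0.1, -0.1]
opening: 0.0007
grip_force: 0.0
```

Emit:
{"method": "step_arm", "body": {
  "commands": [
    [0,2.5,-2.3,0,0,0,0],
    [0,5,-4.6,0,0,0,0],
    [0,7.8,-7.0,0,0,0,0],
    [0,7.8,-7.0,0,0,0,0],
    [0,7.8,-7.0,0,0,0,0]
  ]
}}

```text
time: 4.58
tool_pos: [0.6723, 0.0618, 0.3638]
tool_rot: [-3.138, -0.004, 2.39]
contact_force: [0.0, 0.9, -0.3]
opening: 0.0004
grip_force: 0.0
```

Emit:
{"method": "step_arm", "body": {
  "commands": [
    [0,0,0,-2.5,0,0,0],
    [0,0,0,-4,0,0,0],
    [0,0,0,-5,0,0,0],
    [0,0,0,-6,0,0,0],
    [0,0,0,-6,0,0,0]
  ]
}}

```text
time: 5.0
tool_pos: [0.6696, 0.0651, 0.3056]
tool_rot: [-3.139, -0.003, 2.394]
contact_force: [0.1, 0.5, 0.0]
opening: 0.0008
grip_force: 0.0
```

Emit:
{"method": "step_arm", "body": {
  "commands": [
    [0,0.2,-0.2,-0.7,0,0,0],
    [0,0.5,-0.5,-1.4,0,0,0],
    [0,0.9,-0.9,-2.1,0,0,0],
    [0,1.2,-1.1,-2.8,0,0,0],
    [0,1.5,-1.4,-3.3,0,0,0]
  ]
}}

```text
time: 5.42
tool_pos: [0.6867, 0.0496, 0.2737]
tool_rot: [-3.142, -0.0, 2.393]
contact_force: [0.2, 0.6, 1.5]
opening: 0.0001
grip_force: 1.0
```

Emit:
{"method": "step_arm", "body": {
  "commands": [
    [0,0.4,-0.4,-1.0,0,0,0],
    [0,0.8,-0.7,-2.0,0,0,0],
    [0,1.2,-1.1,-3.0,0,0,0],
    [0,1.5,-1.4,-4.0,0,0,0],
    [0,1.7,-1.6,-5.0,0,0,0]
  ]
}}

```text
time: 5.83
tool_pos: [0.7037, 0.0335, 0.2231]
tool_rot: [-3.142, -0.0, 2.393]
contact_force: [1.7, 0.5, 3.0]
opening: 0.0001
grip_force: 1.1
```

Emit:
{"method": "step_arm", "body": {
  "commands": [
    [0,0.2,-0.2,-0.8,0,0,0],
    [0,0.3,-0.3,-1.6,0,0,0],
    [0,0.3,-0.3,-2.4,0,0,0],
    [0,0.3,-0.3,-3.2,0,0,0],
    [0,0.3,-0.3,-3.7,0,0,0]
  ]
}}

```text
time: 6.25
tool_pos: [0.7066, 0.0303, 0.1872]
tool_rot: [3.141, 0.002, 2.393]
contact_force: [2.5, -2.2, 5.1]
opening: 0.0004
grip_force: 2.6
```

Emit:
{"method": "step_arm", "body": {
  "commands": [
    [0,0,0,-0.7,0,0,0],
    [0,0,0,-1.4,0,0,0],
    [0,0,0,-2.1,0,0,0],
    [0,0,0,-2.8,0,0,0],
    [0,0,0,-3.4,0,0,0]
  ]
}}

```text
time: 6.67
tool_pos: [0.7062, 0.0308, 0.1542]
tool_rot: [3.141, 0.001, 2.393]
contact_force: [-1.3, 0.1, 5.7]
opening: 0.0004
grip_force: 2.9
```

Emit:
{"method": "step_arm", "body": {
  "commands": [
    [0,-0.1,0.1,-0.5,0,0,0],
    [0,-0.1,0.1,-0.9,0,0,0],
    [0,-0.2,0.2,-1.3,0,0,0],
    [0,-0.2,0.2,-1.5,0,0,0],
    [0,-0.2,0.2,-1.5,0,0,0]
  ]
}}

```text
time: 7.08
tool_pos: [0.7042, 0.0329, 0.1386]
tool_rot: [-3.142, -0.0, 2.393]
contact_force: [1.6, -1.2, 3.1]
opening: 0.0004
grip_force: 1.6
```

Emit:
{"method": "step_arm", "body": {
  "commands": [
    [0,0,0,-0.1,0,0,0],
    [0,0,0,-0.2,0,0,0],
    [0,0,0,-0.3,0,0,0],
    [0,0,0,-0.3,0,0,0]
  ]
}}

```text
time: 7.42
tool_pos: [0.7042, 0.0331, 0.1368]
tool_rot: [3.141, 0.0, 2.393]
contact_force: [-2.2, -1.7, 7.7]
opening: 0.0002
grip_force: 3.6
```

Emit:
{"method": "step_arm", "body": {
  "commands": [
    [0,0,0,-0.1,0,0,0],
    [0,0,0,-0.2,0,0,0],
    [0,0,0,-0.3,0,0,0],
    [0,0,0,-0.3,0,0,0]
  ]
}}

```text
time: 7.75
tool_pos: [0.7043, 0.0331, 0.1363]
tool_rot: [3.14, 0.002, 2.393]
contact_force: [-6.4, -0.9, 18.6]
opening: -0.0
grip_force: 8.2
```

Emit:
{"method": "step_arm", "body": {
  "commands": [
    [0,0,0,0.5,0,0,0],
    [0,0,0,2,0,0,0],
    [0,0,0,5,0,0,0],
    [0,0,0,9,0,0,0],
    [0,0,0,13,0,0,0]
  ]
}}

```text
time: 8.17
tool_pos: [0.7032, 0.0333, 0.2623]
tool_rot: [-3.139, -0.004, 2.393]
contact_force: [0.4, 1.7, 0.4]
opening: 0.0007
grip_force: 0.0
```

Emit:
{"method": "step_arm", "body": {
  "commands": [
    [0,0,0,3,0,0,0],
    [0,0,0,6,0,0,0],
    [0,-1,-4,7,0,0,0],
    [0,-2,-8,7,0,0,0],
    [0,-3,-12,7,0,0,0]
  ]
}}

```text
time: 8.58
tool_pos: [0.674, -0.0872, 0.333]
tool_rot: [3.141, 0.0, 2.395]
contact_force: [-0.4, -0.9, -1.2]
opening: 0.0007
grip_force: 0.0
```

Emit:
{"method": "step_arm", "body": {
  "commands": [
    [0,-1,-4,0,0,0,0],
    [0,-2,-8,0,0,0,0],
    [0,-3,-12,0,0,0,0],
    [0,-3,-12,0,0,0,0]
  ]
}}

```text
time: 8.92
tool_pos: [0.6417, -0.2147, 0.3313]
tool_rot: [-3.138, -0.001, 2.385]
contact_force: [0.7, 0.5, -0.2]
opening: 0.0005
grip_force: 0.0
```

Run:
```python
from h import *
a=read_camera("scene")[:,:,::-1];b=read_camera("top")[:,:,::-1]
v=cv2.resize(a[100:240,230:330],(400,560),interpolation=cv2.INTER_CUBIC);w=cv2.resize(b[130:242,160:240],(400,560),interpolation=cv2.INTER_CUBIC)
cv2.imwrite("pics/g.png",np.hstack([v,w]))
m=camera_model("top");k=camera_model("scene")
p=W(25-165*np.cos(.32),-58,175-165*np.sin(.32));print(proj(k,p),proj(m,p),proj(m,W(117,-53,207)),observe()['tool_pos'],observe()['contact_force'])
```

```text
(np.float64(299.9144462436108), np.float64(202.8670826104796)) (np.float64(230.50648326091044), np.float64(152.8448000306238)) (np.float64(175.30796683247402), np.float64(204.3844892100013)) [ 0.64358401 -0.20861517  0.33165506] [ 0.36147923  0.87950434 -0.0310097 ]
```

View pics/g.png

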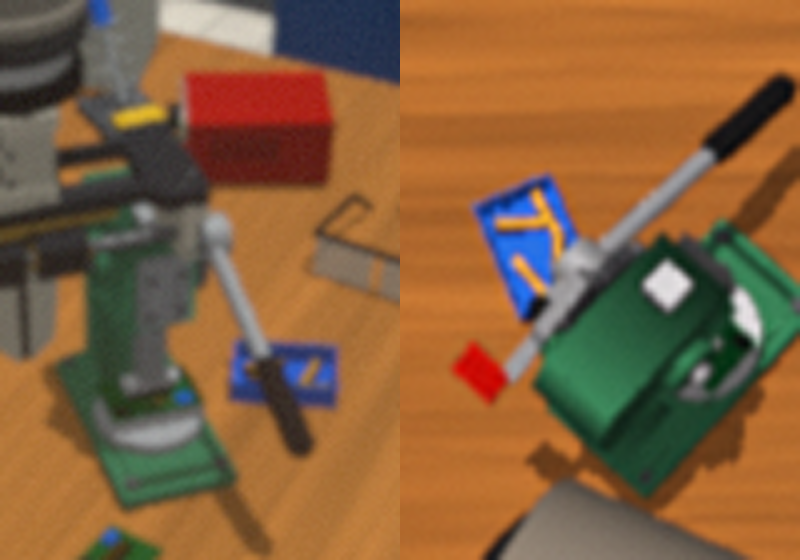

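The views show the grip at (300,202) in the scene picture, which is the predicted fully-down spot. The tab is at (176,204) in the top picture, its pressed spot. The hand is clear.

```bash
python3 -c "
from cell import *
print(hand_in())"
```

```text
the job is handed in; nothing more can be done
None
```

The pawl is pressed clear and the lever is down on its stop, so the header should be fully home (not measured directly); the hand is clear and the job is handed in, with no verdict returned.

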